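# Lock the bobbin magazine with its snap cap

### The job

Close the bobbin magazine: swing its raised keeper bar all the way down until the eye lies around the boss, then press the loose snap cap straight down onto the stud until it clicks, and go on pressing it firmly against its seat after the click. Finish while still holding the cap pressed down with the fingers: do not let go and do not ease off. Leave the spool, bobbin, oil bottle and screwdriver where they are.

Things in the scene. Friction and masses are not known exactly. Their poses are not given: they have to be found in the camera images.
- magazine: Bobbin magazine fixed on the table's left half, turned up to 0.5 rad: aluminium block 74 mm (its x) by 214 mm (its y) by 40 mm high; origin at the centre of its underside, z up. Three bobbins sit in its top between the hinge (y = -75 mm) and the stud (y = +75 mm). Hinge lugs, 48 mm across, stand 16 mm above the top.
- keeper (a joint): Angle of the keeper bar, rad: 0 = level, closed, on its stop; grows as its free end rises, to 1.45. Starts raised; a stiff hinge (0.18 N m) keeps it where it is put. Turns about the magazine's x axis.
- keeper_hinge (a point): On the keeper bar's hinge axis, at mid-width and mid-thickness, 47 mm above the table; y axis along the bar to its eye, z out of its upper face. The bar: flat steel, 28 mm wide, 6 mm thick; eye (hole 31 mm, outside 49 mm) centred 150 mm from the hinge; tongue 18 mm wide ending at 193 mm. Closed, its top lies 50 mm above the table.
- keeper_push (a point): Point on the middle of the keeper bar's upper face, 110 mm from the hinge: a good place to push it down with closed fingertips. Same axes as keeper_hinge.
- seat: Steel boss 28 mm in diameter on the magazine; origin at the centre of its flat top, 52 mm above the table, on which the seated cap's rim rests (2 mm above the closed bar's top). z up. Once the cap is home, a firm steady push of about 10 N on it is plenty.
- stud_top (a point): Tip of the round-headed stud, 16 mm across, 21 mm above the seat's middle. Four spring balls, 8 mm above the seat, stick out 3.5 mm: they catch the cap's lip when its rim is about 11 mm above the seat, resist with some 8 to 18 N until the rim is about 4 mm above it, then spring out behind the lip: the force drops (the click) and the cap runs home to the seat.
- cap: Snap cap: ribbed black plastic cylinder 38 mm across, 36 mm high, grey dot on its flat top, about 50 g, standing on the table mouth down; origin at the centre of its rim (underside), z up. Bore 19 mm wide at the lip (4 mm deep), wider behind, 25 mm deep in all, to fit over the stud. Can be gripped round its side.
- spool: Bystander: upright empty black thread spool with flanges, 34 mm in diameter, 52 mm high; origin under its centre. Leave alone.
- bobbin: Bystander: small steel bobbin lying flat, 27 mm in diameter, 16 mm high; origin under its centre. Leave alone.
- oiler: Bystander: oil bottle 40 mm in diameter, 95 mm high; origin under its centre. Leave alone.
- driver: Bystander: screwdriver 160 mm long lying on the table beyond the magazine. Leave alone.

How it is judged:
By the outcome, as a careful person would: the job done as asked, in the order asked, and still so for the second after the job is handed in, while the arm keeps its last pose, push and grip.
It also fails if it takes over 54 s, if anything falls off the work surface, if the arm or the gripper's body presses on something with over 40 N, if the wrist force passes 120 N, or if a joint passes its speed limit or range.

### The arm

A 6-joint arm with a two-finger parallel gripper is mounted at the origin on the work surface. World frame = base frame: x ahead of the robot, y to its left, z up, the work surface at z = 0. Lengths are in m, angles in rad, forces in N, time in s.
With the tool pointing down it reaches from about 0.4 to 0.825 m from the base axis. Payload 7 kg.
Tool frame: the origin (TCP) lies at the very end of the fingers, on their centre line; the grasp point (between the pads) lies 19 mm behind it; z points along the fingers, x is the direction in which the jaws open and shut, and the axes are right-handed (so a half turn about z gives the same grasp; the last joint's range is limited). The gripper opens to 88 mm and grips with 3 to 60 N. Pads are 19 mm wide; open, the fingers measure 130 mm over their backs; the gripper's body (78 mm by 193 mm) begins 47 mm behind the grasp point.
Start: joints at [-0.858, 0.359, 0.012, 0, -1.224, -0.288], TCP at [0.278, -0.615, 0.227] pointing down, gripper open.
Joint ranges: [-3.07, 3.07], [-1.43, 2.12], [-1.02, 1.25], [-3.03, 1.67], [-3.05, -0], [-3.03, 3.03]. Speed limits (rad/s): [2.39, 2.39, 3.01, 3.14, 3.14, 3.14].

### API

Orientations are given as [roll, pitch, yaw] about the fixed x, y, z axes, in that order (R = Rz(yaw) Ry(pitch) Rx(roll)).
In Python, from station import telemetry, grab_frame, arm, regions_of, pinpoint gives the robot as it stands. The module is installed in compiled form; this text tells all that it offers.
- The arm moves only by the shell command python3 -m inch 'ROWS' [FORCE]. ROWS is text: rows parted by semicolons, each of 7 numbers parted by spaces: the opening, from 0 (shut) to 1 (fully open), then the shift along the world's x, y, z in cm, then the turn, a rotation vector about the world's x, y, z in degrees. A call has 1 to 12 rows; each row is the pose to reach, as a shift and turn from the pose measured when the call began; what a row does not reach only later rows make up. A row lasts 1/8 s, in which the tool goes at most 62.5 mm and 10.7 degrees, less where a joint would pass 70% of its speed; a pose out of reach is approached as far as the arm can. A call with a gripper value outside its range is refused whole. The fingers move at their own pace and stop on an object; FORCE is the grip in N (left out, the last holds). Time passes only in rows, so rows that repeat a pose let the fingers close. It gives the time, the measured TCP pose, the force and the opening at its end, in the units of the state.
- telemetry.get_state(): the state, without advancing time (a new reading comes with each control period).
- grab_frame(name): name is "scene" or "top" or "wrist"; returns a dict with "pixels" (420x560x3 uint8, red, green, blue), "fx", "fy", "cx", "cy" (pixels), "R" (3x3) and "t" (3): a world point X has camera coordinates R X + t. Camera axes: x right, y down, z forward; pixel columns grow to the right and rows downward; lengths in m; the calibration is good to about 2 mm. A picture is of the moment at which its call begins. There is no depth.
- arm.job_done(): hands the job in, once; it reports no verdict.
Trained networks look in the newest picture that a camera, given by its name, has taken for a name from the list of things; names that differ only in an ending like _2 or _b are one class to them, and where a whole thing is asked for, a point or a joint stands for the part that bears it (a point fixed in the world has none). Each returns a list of dicts, best first, with "p" (0 to 1); they miss things now and then, are a little off and sometimes report something else, mostly with a low value. They report only what shows in the picture. A call takes as long as a camera call.
- regions_of(camera, name): "pixels" (420x560 bool, what is visible of it) and "bbox" ([left, top, right, bottom] in pixels, round what is visible of it).
- pinpoint(camera, name): "location" ([column, row] in pixels: a listed point, or the origin of a listed thing).
The state is a dict: "t": time; "q": joint angles; "qd": joint speeds; "joint_efforts": joint torques, N m; "eef_pos": TCP position; "ee_rot": TCP orientation; "force": force on the tool from outside, world axes, zero at the start; "moment": the same for the moment, N m; "width": finger opening in m.
Only numpy, scipy, OpenCV 4.12 (cv2) and the standard library are available. Lean on these libraries where they do the work, as an engineer would, in place of code of your own. Each camera call takes 0.05 s, during which the arm holds its last target. There are 200 camera calls.

## Working session

There is one attempt and no reset: what is moved stays moved. The work goes in short steps, Python scripts to look and compute and a shell command to move; the robot and the scene stay as the last step left them, time stands still between calls to the robot, and variables do not carry over. Pictures are saved under pics/ and viewed, about 8 in all and at most 12, crops included, and the job is handed in when it is done.

```bash
mkdir -p pics
cat > h.py <<'E'
import numpy as np, cv2
from station import telemetry, grab_frame, arm, regions_of, pinpoint
def save(n,f,crop=None,s=1):
    im=f["pixels"][:,:,::-1]
    if crop: im=im[crop[1]:crop[3],crop[0]:crop[2]]
    cv2.imwrite("pics/"+n,cv2.resize(im,None,fx=s,fy=s))
def onplane(f,uv,z):
    R=np.array(f["R"]);t=np.array(f["t"]);c=-R.T@t
    d=R.T@np.array([(uv[0]-f["cx"])/f["fx"],(uv[1]-f["cy"])/f["fy"],1])
    return c+d*(z-c[2])/d[2]
def proj(f,X):
    p=np.array(f["R"])@np.array(X)+f["t"]; return np.array([f["fx"]*p[0]/p[2]+f["cx"],f["fy"]*p[1]/p[2]+f["cy"]])
def tri(obs):
    A=[];b=[]
    for f,uv in obs:
        R=np.array(f["R"]);t=np.array(f["t"])
        for k,(F,C) in enumerate(((f["fx"],f["cx"]),(f["fy"],f["cy"]))):
            m=(uv[k]-C)/F; A.append(R[k]-m*R[2]); b.append(m*t[2]-t[k])
    return np.linalg.lstsq(np.array(A),np.array(b),rcond=None)[0]
E
python3 - <<'E'
from h import *
np.set_printoptions(precision=4,suppress=True)
F={}
for c in("scene","top"):
    F[c]=grab_frame(c); save(c+"0.png",F[c]); print(c,-np.array(F[c]["R"]).T@F[c]["t"])
Z=dict(magazine=0,keeper_hinge=.047,seat=.052,stud_top=.073,cap=0,spool=0,bobbin=0,oiler=0,driver=0,keeper_push=None)
for n,z in Z.items():
    o=[]
    for c in F:
        r=pinpoint(c,n)
        for k in r[:2]: print(n,c,round(k["p"],2),np.round(k["location"],1),onplane(F[c],k["location"],z) if z is not None else "")
        if r:o.append((F[c],r[0]["location"]))
    if len(o)==2: print("   tri",tri(o))
print(telemetry.get_state())
cv2.imwrite("pics/both.png",np.hstack([cv2.imread("pics/scene0.png"),cv2.imread("pics/top0.png")]))
E
```

```text
scene [1.1621 0.2886 0.7964]
top [ 0.5287 -0.021   0.7366]
magazine scene 0.8 [326.9 217.2] [0.5094 0.0563 0.    ]
magazine top 0.55 [229.2 264.6] [0.4997 0.0666 0.    ]
   tri [ 0.5026  0.061  -0.0036]
keeper_hinge scene 0.5 [312.8 187.3] [ 0.4788 -0.0016  0.047 ]
keeper_hinge top 0.76 [267.5 276.9] [ 0.4788 -0.0049  0.047 ]
   tri [ 0.4781 -0.0035  0.0455]
seat scene 0.49 [357.  219.1] [0.5224 0.1329 0.052 ]
seat top 0.63 [188.9 245.6] [0.5359 0.1295 0.052 ]
seat top 0.42 [166.6 117.9] [0.764  0.1697 0.052 ]
   tri [0.5339 0.1313 0.0623]
stud_top scene 0.69 [356.3 221.1] [0.5465 0.1383 0.073 ]
stud_top top 0.73 [183.  250.1] [0.5285 0.1347 0.073 ]
   tri [0.5296 0.1366 0.055 ]
cap scene 0.8 [270.6 167.9] [ 0.4286 -0.1515 -0.    ]
cap top 0.79 [346.9 296. ] [ 0.4369 -0.1496  0.    ]
   tri [ 0.4377 -0.1471  0.0096]
spool scene 0.83 [245.8 198.7] [ 0.5582 -0.1473 -0.    ]
spool top 0.89 [346.8 229.4] [ 0.5597 -0.1546  0.    ]
spool top 0.32 [165.8 118.6] [0.7805 0.1857 0.    ]
   tri [ 0.5582 -0.1515 -0.0012]
bobbin scene 0.58 [217.6 167.6] [ 0.5005 -0.2751  0.    ]
bobbin top 0.68 [
[... 403 characters left out ...]
.2 334.5] [0.7865 0.1843 0.    ]
driver top 0.56 [167.  120.6] [0.7765 0.1833 0.    ]
   tri [ 0.7808  0.1845 -0.0101]
keeper_push scene 0.52 [333.4 173. ] 
keeper_push top 0.68 [230.4 264.7] 
keeper_push top 0.56 [228.6 266.8] 
   tri [0.5037 0.051  0.1409]
{'t': 1.1, 'q': array([-0.8579,  0.3586,  0.0119,  0.    , -1.2241, -0.2881]), 'qd': array([ 0.0004,  0.0004,  0.0011,  0.0001, -0.0002, -0.0005]), 'joint_efforts': array([ -0.0002, -58.2405,  29.3296,   7.0022,   0.0126,   0.    ]), 'eef_pos': array([ 0.2782, -0.615 ,  0.2266]), 'ee_rot': array([-3.1416, -0.    ,  1.9956]), 'force': array([0.3426, 0.1706, 0.6591]), 'moment': array([0.0185, 0.0125, 0.055 ]), 'width': 0.08765689713160861}
```

View pics/scene0.png

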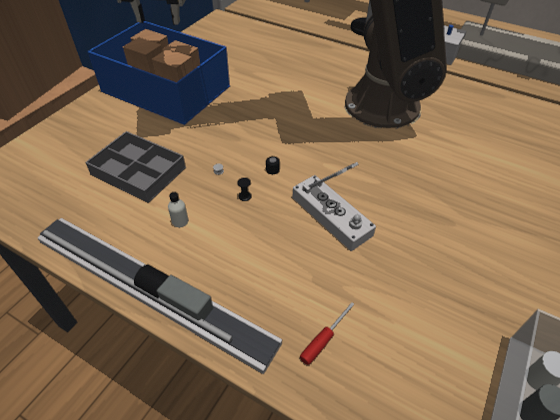

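View pics/top0.png

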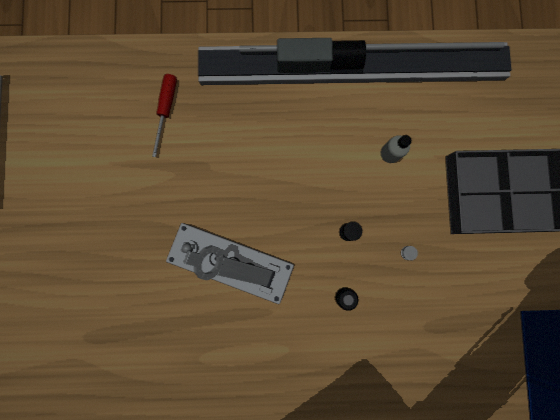

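```bash
cat > fit.py <<'E'
from h import *
from scipy.optimize import minimize
np.set_printoptions(precision=4,suppress=True)
f=grab_frame("top"); S=grab_frame("scene")
def hull(mask_or_pts,mask=True):
    p=np.argwhere(mask_or_pts)[:,::-1].astype(np.float32) if mask else mask_or_pts.astype(np.float32)
    return cv2.convexHull(p)
def fill(h):
    m=np.zeros((1680,2240),np.uint8); cv2.fillConvexPoly(m,np.round((h+.5)*4*16).astype(np.int32),1,shift=4); return m
def box(f,v):
    x,y,a=v; c,s=np.cos(a),np.sin(a)
    return np.array([proj(f,(x+c*X-s*Y,y+s*X+c*Y,z)) for X in(-.037,.037) for Y in(-.107,.107) for z in(0,.04)])
def cyl(f,v): return np.array([proj(f,(v[0]+.019*np.cos(t),v[1]+.019*np.sin(t),z)) for t in np.arange(0,6.3,.2) for z in(0,.036)])
def fit(fr,name,model,v0,step):
    ms=[]
    for c,F in fr:
        r=regions_of(c,name); m=r[0]["pixels"].astype(np.uint8)
        n,l,st,_=cv2.connectedComponentsWithStats(m); m=l==1+st[1:,4].argmax()
        ms.append((F,fill(hull(m))))
    cost=lambda u:sum(1-(lambda a,b:(a&b).sum()/(a|b).sum())(fill(hull(model(F,v0+u*step),False)),m) for F,m in ms)
    r=minimize(cost,np.zeros(len(v0)),method="Nelder-Mead",options=dict(initial_simplex=np.vstack([np.zeros(len(v0)),np.eye(len(v0))]),maxiter=120))
    return v0+r.x*step,r.fun
if __name__=="__main__":
    st=np.array([.005,.005,.05])
    for fr in ([("top",f)],[("scene",S)],[("top",f),("scene",S)]):
        v,c=fit(fr,"magazine",box,np.array([.503,.061,-.35]),st); a=v[2]
        print("mag",v,c,"stud",v[0]-.075*np.sin(a),v[1]+.075*np.cos(a))
        print("cap",fit(fr,"cap",cyl,np.array([.4377,-.147]),st[:2]))
    v=v
    vis=f["pixels"][:,:,::-1].copy(); vis=cv2.resize(vis,None,fx=4,fy=4,interpolation=cv2.INTER_CUBIC)
    cv2.polylines(vis,[np.round((hull(box(f,v),False)+.5)*4).astype(int)],True,(0,255,0),1)
    c,s=np.cos(a),np.sin(a)
    for X,Y,z in((0,.075,.073),(0,-.075,.047),(0,.075,.052)):
        cv2.drawMarker(vis,tuple(np.round((proj(f,(v[0]+c*X-s*Y,v[1]+s*X+c*Y,z))+.5)*4).astype(int)),(0,0,255),0,14)
    cv2.imwrite("pics/mag.png",vis[860:1260,620:1420])
E
python3 fit.py
```

```text
mag [ 0.5043  0.0618 -0.38  ] 0.036950598406548574 stud 0.5321471734375758 0.13149561512103267
cap (array([ 0.4377, -0.147 ]), np.float64(1.0))
mag [ 0.4958  0.0627 -0.389 ] 0.3113309742182422 stud 0.5242847105659335 0.13205568592784878
cap (array([ 0.4344, -0.1417]), np.float64(0.19724104549854793))
mag [ 0.5033  0.0618 -0.3726] 0.3986536541997491 stud 0.5306146182724305 0.13167926264452465
cap (array([ 0.4344, -0.1417]), np.float64(1.197241045498548))
```

View pics/mag.png

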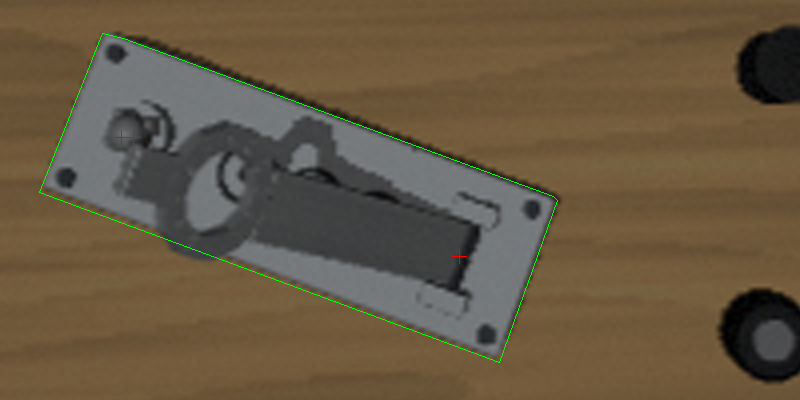

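Run:
```python
from h import *
np.set_printoptions(precision=4,suppress=True)
f=grab_frame("top"); a=-.38; M=np.array([.5043,.0618,0]); Y=np.array([-np.sin(a),np.cos(a),0]); H=M-.075*Y+[0,0,.047]
print("H",H)
T=np.linspace(.3,1.45,300)
e=[np.linalg.norm(proj(f,H+.15*(np.cos(t)*Y+[0,0,np.sin(t)]))-[207.8,262]) for t in T]
print("theta",T[np.argmin(e)],min(e))
S=grab_frame("scene"); save("sc.png",S,(250,130,400,260),5)
r=pinpoint("scene","keeper_push")[0]["location"]; e=[np.linalg.norm(proj(S,H+.11*(np.cos(t)*Y+[0,0,np.sin(t)])+.003*(-np.sin(t)*Y+[0,0,np.cos(t)]))-r) for t in T];print(T[np.argmin(e)],min(e))
print("cap",onplane(f,((775+620)/4-.5,(340+860)/4-.5),.036))
for t in (1.2,1.1,1.05,1,.8,.6,.4,.2,0): print(t,H+.11*(np.cos(t)*Y+[0,0,np.sin(t)])+.003*(-np.sin(t)*Y+[0,0,np.cos(t)]))
```

```text
H [ 0.4765 -0.0078  0.047 ]
theta 0.9115384615384614 0.08544449896449934
0.9192307692307691 1.7057125567747782
cap [ 0.4353 -0.1455  0.036 ]
1.2 [0.4902 0.0266 0.1506]
1.1 [0.494  0.036  0.1464]
1.05 [0.4958 0.0406 0.1439]
1 [0.4976 0.045  0.1412]
0.8 [0.5041 0.0613 0.128 ]
0.6 [0.5095 0.0749 0.1116]
0.4 [0.5136 0.0852 0.0926]
0.2 [0.5162 0.0917 0.0718]
0 [0.5173 0.0943 0.05  ]
```

View pics/sc.png

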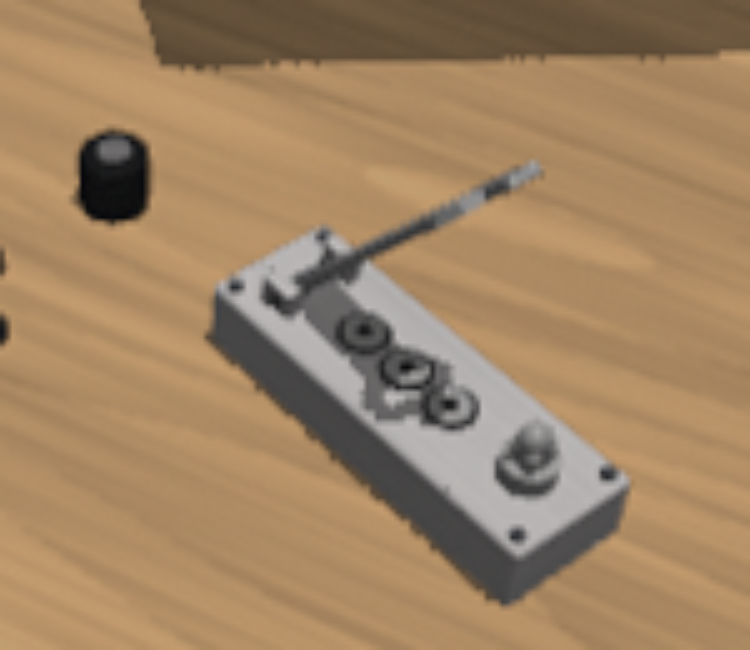

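```bash
python3 -m inch '0 21.2 64.2 0 0 0 43.9;0 21.2 64.2 0 0 0 43.9;0 21.2 64.2 0 0 0 43.9;0 21.2 64.2 0 0 0 43.9;0 21.2 64.2 0 0 0 43.9;0 21.2 64.2 0 0 0 43.9;0 21.2 64.2 0 0 0 43.9;0 21.2 64.2 0 0 0 43.9;0 21.2 64.2 0 0 0 43.9;0 21.2 64.2 0 0 0 43.9;0 21.2 64.2 0 0 0 43.9;0 21.2 64.2 0 0 0 43.9'
```

```text
t: 3.25
eef_pos: [0.4911, 0.0299, 0.2265]
ee_rot: [3.141, 0.0, 2.766]
force: [-0.2, 0.6, -0.1]
width: 0.0005
```

```bash
python3 -m inch '0 -0.3 -0.7 -3 9.3 -3.7 0;0 -0.3 -0.7 -5.6 18.6 -7.4 0;0 -0.3 -0.7 -5.6 18.6 -7.4 0;0 -0.3 -0.7 -5.6 18.6 -7.4 0'
```

```text
t: 3.75
eef_pos: [0.4885, 0.0216, 0.1711]
ee_rot: [2.794, 0.002, 2.763]
force: [0.5, 0.1, 0.4]
width: 0.0004
```

```bash
python3 -m inch '0 .9 2.3 -3.0 0 0 0;0 1.3 3.2 -3.6 0 0 0;0 1.6 4 -4.3 0 0 0;0 1.9 4.7 -5.1 0 0 0;0 2.1 5.3 -5.9 -4 1.6 0;0 2.3 5.9 -6.8 -8 3.2 0;0 2.5 6.4 -7.8 -12 4.8 0;0 2.7 6.8 -8.8 -16 6.4 0;0 2.8 7 -9.9 -18.6 7.4 0;0 2.9 7.2 -10.8 -18.6 7.4 0;0 2.9 7.3 -11.4 -18.6 7.4 0;0 2.9 7.3 -11.8 -18.6 7.4 0'
```

```text
t: 5.25
eef_pos: [0.5176, 0.0945, 0.0531]
ee_rot: [-3.141, 0.002, 2.763]
force: [-0.2, 0.2, 0.6]
width: 0.0004
```

```bash
python3 -m inch '0 0 0 -0.3 0 0 0;0 0 0 -0.5 0 0 0;0 0 0 -0.7 0 0 0;0 0 0 -0.7 0 0 0'
python3 - <<'E'
from h import *
save("k.png",grab_frame("scene"),(250,130,400,260),5)
E
```

```text
t: 5.75
eef_pos: [0.5179, 0.0942, 0.0496]
ee_rot: [3.141, 0.003, 2.764]
force: [-14.0, 0.9, 37.8]
width: 0.0
```

View pics/k.png

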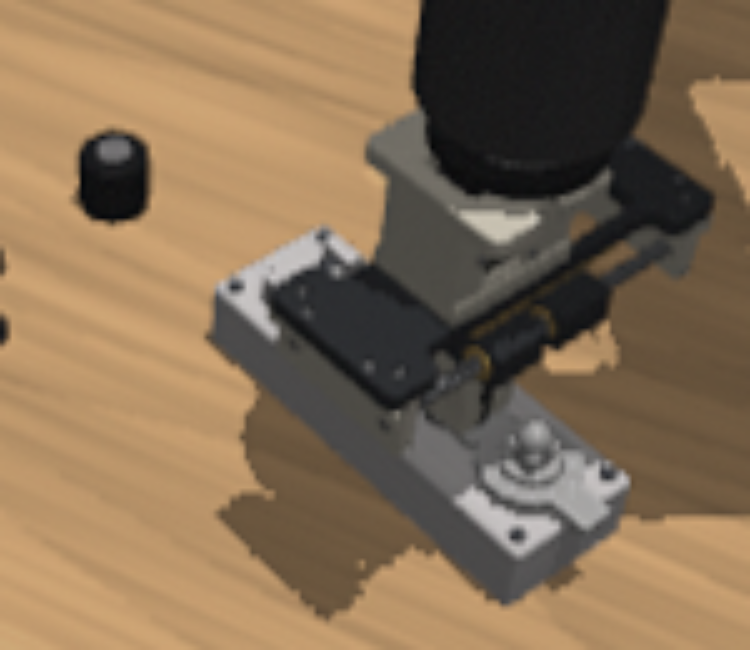

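```bash
python3 -m inch '0 0 0 3 0 0 0;0 0 0 8 0 0 0;0.8 -3 -6 10 0 0 0;0.8 -5 -12 10 0 0 0;0.8 -7 -18 10 0 0 0;0.8 -8.3 -24 10 0 0 0;0.8 -8.3 -24 10 0 0 0;0.8 -8.3 -24 9 0 0 0;0.8 -8.3 -24 9 0 0 0'
python3 - <<'E'
from h import *
f=grab_frame("wrist"); save("w.png",f)
s=telemetry.get_state(); print(s["eef_pos"])
for n in("cap",): print([ (r["p"],r["location"],onplane(f,r["location"],0)) for r in pinpoint("wrist",n)])
print(proj(f,(.4353,-.1455,.036)),proj(f,(*s["eef_pos"][:2],.036)))
r=regions_of("wrist","cap");print([(x["p"],x["bbox"]) for x in r])
E
```

```text
t: 6.92
eef_pos: [0.4345, -0.1451, 0.1386]
ee_rot: [3.141, 0.002, 2.765]
force: [0.7, -0.7, -0.5]
width: 0.0644
[ 0.43485149 -0.14489252  0.13899324]
[(0.79, [286.4, 204.5], array([ 0.43262285, -0.14288898,  0.        ]))]
[282.42325642 213.5142953 ] [283.20992024 213.98916056]
[(0.59, [263.8, 186.9, 306.0, 233.6]), (0.26, [126.4, 221.9, 182.2, 265.4])]
```

View pics/w.png

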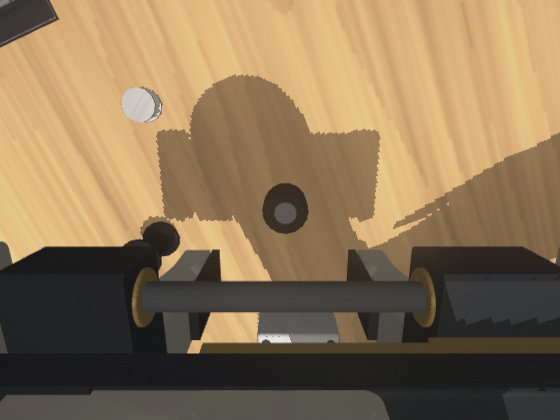

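```bash
python3 - <<'E'
from h import *
f=grab_frame("wrist"); print(onplane(f,(285.5,212.5),.036),telemetry.get_state()["eef_pos"])
E
python3 -m inch '0.8 0 0 -5 0 0 0;0.8 0 0 -10 0 0 0;0.8 0 0 -13 0 0 0;0.8 0 0 -13 0 0 0;0.3 0 0 -13 0 0 0;0.3 0 0 -13 0 0 0;0.3 0 0 -13 0 0 0;0.3 0 0 -13 0 0 0;0.3 0 0 -13 0 0 0;0.3 0 0 -13 0 0 0' 45
```

```text
[ 0.43369045 -0.14495383  0.036     ] [ 0.43530753 -0.14488064  0.13957175]
t: 8.38
eef_pos: [0.4357, -0.1449, 0.0103]
ee_rot: [3.141, 0.004, 2.766]
force: [-2.0, 1.9, 7.9]
width: 0.0367
```

```bash
python3 -m inch '0.3 0 0 4 0 0 0;0.3 0 0 9 0 0 0;0.3 1 3 13 0 0 0;0.3 3 8 13 0 0 0;0.3 5 13 13 0 0 0;0.3 7 18 13 0 0 0;0.3 9 23 13 0 0 0;0.3 10 28 13 0 0 0;0.3 11 31 13 0 0 0;0.3 11.8 33.2 13 0 0 0;0.3 11.8 33.2 13 0 0 0;0.3 11.8 33.2 13 0 0 0'
python3 - <<'E'
from h import *
f=grab_frame("wrist"); save("w2.png",f)
print(telemetry.get_state()["eef_pos"])
for n,z in(("stud_top",.073),("seat",.052)): print(n,[(r["p"],r["location"],onplane(f,r["location"],z)) for r in pinpoint("wrist",n)],proj(f,(.532,.1315,z)))
E
```

```text
t: 9.88
eef_pos: [0.5533, 0.1864, 0.1401]
ee_rot: [3.141, 0.004, 2.766]
force: [-0.2, 0.0, -1.1]
width: 0.037
[0.55331403 0.18626866 0.14019145]
stud_top [(0.82, [287.1, 140.2], array([0.52905734, 0.13101581, 0.073     ]))] [283.23498883 142.5496373 ]
seat [(0.83, [285.7, 139.0], array([0.53000676, 0.13100921, 0.052     ]))] [283.38382994 140.6742807 ]
```

View pics/w2.png

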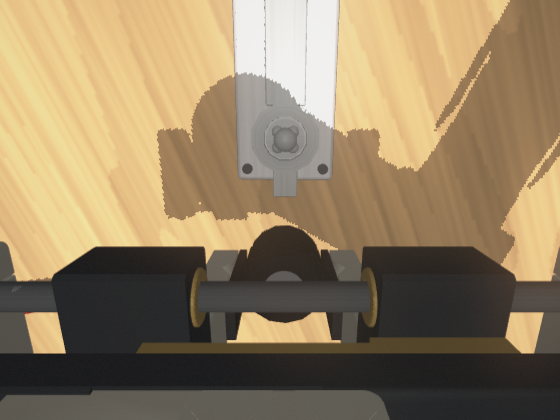

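Run:
```python
from h import *
np.set_printoptions(precision=4,suppress=True)
f=grab_frame("wrist"); p=telemetry.get_state()["eef_pos"];print(p)
for dz in(-.0103,.0257):
    P=np.array([proj(f,p+[.019*np.cos(t),.019*np.sin(t),dz]) for t in np.arange(0,6.3,.05)])
    print(dz,"centre",proj(f,p+[0,0,dz]),"min",P.min(0),"max",P.max(0))
D=np.array([proj(f,p+[.008*np.cos(t),.008*np.sin(t),.0257]) for t in np.arange(0,6.3,.05)]);print("dot8mm",D.min(0),D.max(0))
for z in(.073,.06):print(onplane(f,(285,139),z),onplane(f,(285.5,140),z))
g=f["pixels"].astype(int).sum(2)
im=cv2.resize(f["pixels"][215:330,190:380,::-1],None,fx=4,fy=4,interpolation=cv2.INTER_CUBIC)
im=cv2.convertScaleAbs(im,alpha=2.5,beta=10)
for q in D: cv2.circle(im,tuple(np.round((q-[190,215]+.5)*4).astype(int)),1,(0,0,255),-1)
for q in P: cv2.circle(im,tuple(np.round((q-[190,215]+.5)*4).astype(int)),1,(0,255,0),-1)
cv2.imwrite("pics/w3.png",im)
```

```text
[0.5535 0.1863 0.1404]
-0.0103 centre [283.2242 259.1397] min [248.5728 226.1133] max [317.9172 290.3699]
0.0257 centre [282.7679 291.5862] min [240.0439 251.7508] max [325.556  328.7666]
dot8mm [264.7768 275.1533] [300.7653 307.5493]
[0.5303 0.1296 0.073 ] [0.5302 0.1304 0.073 ]
[0.5305 0.1303 0.06  ] [0.5305 0.1311 0.06  ]
```

View pics/w3.png

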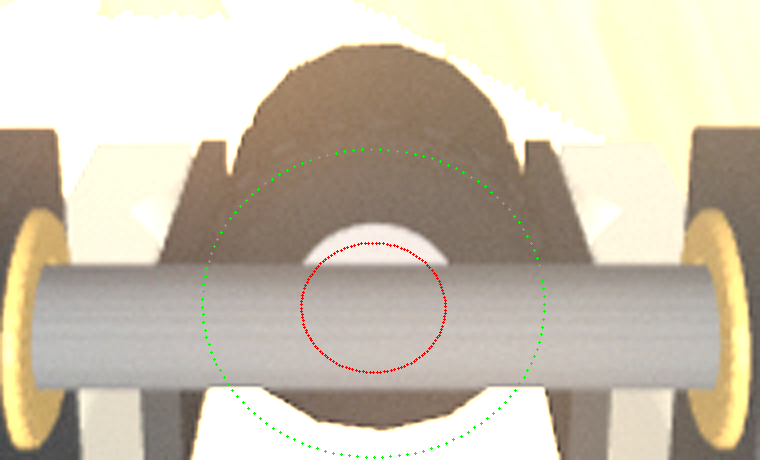

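```bash
python3 -m inch '0.3 -1.2 -2.8 0 0 0 0;0.3 -2.26 -5.47 -1 0 0 0;0.3 -2.26 -5.47 -4 0 0 0;0.3 -2.26 -5.47 -5 0 0 0;0.3 -2.26 -5.47 -5 0 0 0' 60
python3 - <<'E'
from h import *
f=grab_frame("wrist"); s=telemetry.get_state(); print(s["eef_pos"],s["force"],s["moment"])
S=grab_frame("scene")
a=cv2.resize(f["pixels"][100:330,180:390,::-1],None,fx=2.5,fy=2.5,interpolation=cv2.INTER_CUBIC)
b=cv2.resize(S["pixels"][190:250,330:385,::-1],None,fx=4.9,fy=575/60,interpolation=cv2.INTER_CUBIC)
cv2.imwrite("pics/w4.png",cv2.convertScaleAbs(np.hstack([a,b]),alpha=1.4,beta=10))
E
```

```text
t: 10.7
eef_pos: [0.5309, 0.1314, 0.0902]
ee_rot: [3.142, 0.004, 2.765]
force: [-0.2, -0.4, -0.9]
width: 0.0369
[0.53131938 0.13179094 0.09086712] [ 0.27591067 -0.20744329  0.04296059] [-0.0008583   0.04291919  0.01360956]
```

View pics/w4.png

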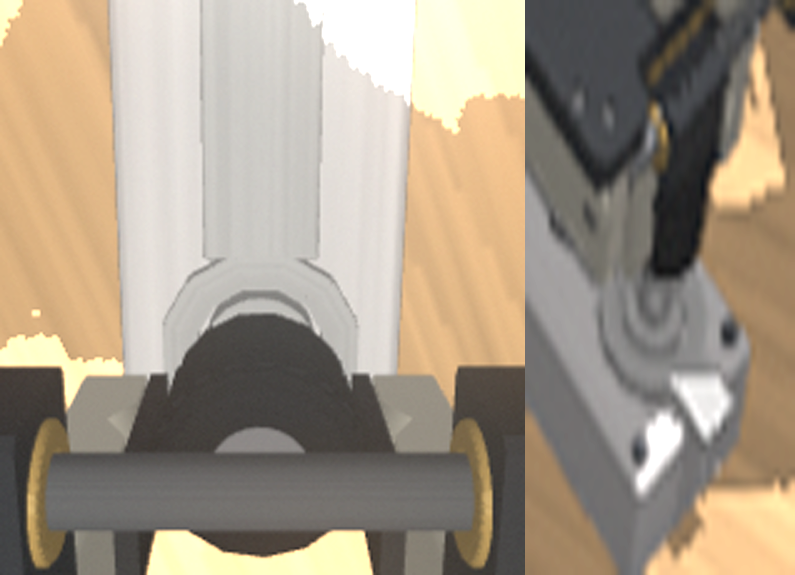

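Run:
```python
from h import *
f=grab_frame("wrist"); p=telemetry.get_state()["eef_pos"]; print(p)
Y=np.array([.371,.929,0])
def far(c,r,z): return min(proj(f,(c[0]+r*np.cos(t),c[1]+r*np.sin(t),z))[1] for t in np.arange(0,6.3,.02))
print("cap rim",far(p,.019,p[2]-.0103), far(p-.0007*Y,.019,p[2]-.0103))
for o in(-.002,-.001,0,.001):
    c=p+o*Y; print(o,"eye",far(c,.0245,.05),"hole",far(c,.0155,.05),"boss",far(c,.014,.052))
g=f["pixels"][195:232,283:286].mean((1,2)); print(list(enumerate(g.astype(int),195)))
```

```text
[0.53162214 0.1321404  0.09131725]
cap rim 226.14324842084582 224.88934421030999
-0.002 eye 199.1015405499376 hole 213.1802640432501 boss 216.3866465246815
-0.001 eye 200.6827698459308 hole 214.72475933072013 boss 217.93826971458097
0 eye 202.25985157318274 hole 216.26525064077137 boss 219.48584100560515
0.001 eye 203.83280202894574 hole 217.80175352322271 boss 221.02937624871166
[(195, np.int64(136)), (196, np.int64(136)), (197, np.int64(136)), (198, np.int64(136)), (199, np.int64(136)), (200, np.int64(136)), (201, np.int64(135)), (202, np.int64(135)), (203, np.int64(133)), (204, np.int64(131)), (205, np.int64(132)), (206, np.int64(133)), (207, np.int64(132)), (208, np.int64(131)), (209, np.int64(130)), (210, np.int64(129)), (211, np.int64(128)), (212, np.int64(129)), (213, np.int64(129)), (214, np.int64(101)), (215, np.int64(88)), (216, np.int64(88)), (217, np.int64(106)), (218, np.int64(124)), (219, np.int64(129)), (220, np.int64(128)), (221, np.int64(129)), (222, np.int64(129)), (223, np.int64(130)), (224, np.int64(131)), (225, np.int64(86)), (226, np.int64(49)), (227, np.int64(45)), (228, np.int64(45)), (229, np.int64(45)), (230, np.int64(45)), (231, np.int64(44))]
```

```bash
python3 -m inch '0.3 -0.04 -0.1 -0.4 0 0 0;0.3 -0.04 -0.1 -0.8 0 0 0;0.3 -0.04 -0.1 -1.1 0 0 0;0.3 -0.04 -0.1 -1.4 0 0 0;0.3 -0.04 -0.1 -1.6 0 0 0;0.3 -0.04 -0.1 -1.6 0 0 0'
```

```text
t: 11.6
eef_pos: [0.5311, 0.131, 0.0751]
ee_rot: [3.14, 0.005, 2.766]
force: [0.5, 0.2, -0.9]
width: 0.0367
```

```bash
python3 -m inch '0.3 0 0 -0.2 0 0 0;0.3 0 0 -0.3 0 0 0;0.3 0 0 -0.4 0 0 0;0.3 0 0 -0.5 0 0 0'; python3 -m inch '0.3 0 0 -0.1 0 0 0;0.3 0 0 -0.2 0 0 0;0.3 0 0 -0.3 0 0 0'
```

```text
t: 12.1
eef_pos: [0.5321, 0.1317, 0.0717]
ee_rot: [3.138, 0.007, 2.766]
force: [-3.3, 1.6, 13.0]
width: 0.0368
t: 12.48
eef_pos: [0.5319, 0.1319, 0.0694]
ee_rot: [3.138, 0.007, 2.766]
force: [-3.7, 1.5, 7.3]
width: 0.0371
```

```bash
python3 -m inch '0.3 0 0 -0.2 0 0 0;0.3 0 0 -0.3 0 0 0;0.3 0 0 -0.4 0 0 0'; python3 -m inch '0.3 0 0 -0.1 0 0 0;0.3 0 0 -0.2 0 0 0;0.3 0 0 -0.3 0 0 0'
```

```text
t: 12.85
eef_pos: [0.5315, 0.1319, 0.0651]
ee_rot: [3.138, 0.006, 2.766]
force: [-0.7, 1.4, -3.9]
width: 0.0367
t: 13.22
eef_pos: [0.5318, 0.1319, 0.0623]
ee_rot: [3.138, 0.007, 2.766]
force: [-4.1, 0.5, 8.7]
width: 0.0368
```

```bash
python3 -m inch '0.3 0 0 -0.1 0 0 0;0.3 0 0 -0.2 0 0 0;0.3 0 0 -0.2 0 0 0'
python3 - <<'E'
from h import *
for i in range(6):
    f=grab_frame("wrist"if i<5 else "scene"); s=telemetry.get_state(); print(s["t"],s["eef_pos"],s["force"],s["width"])
save("e.png",f,(310,170,400,260),6)
E
```

```text
t: 13.6
eef_pos: [0.5319, 0.1319, 0.0622]
ee_rot: [3.137, 0.007, 2.767]
force: [-8.8, -0.2, 18.0]
width: 0.0368
13.65 [0.5318607  0.13191866 0.06222054] [-8.77192354  0.98643791 19.10719008] 0.03664429763864536
13.7 [0.53186237 0.13192745 0.0621932 ] [-8.78687941  0.10582674 18.41373015] 0.03681795076542761
13.75 [0.531886   0.131927   0.06223609] [-8.77160794  0.07103167 18.3551385 ] 0.03671729248571777
13.8 [0.5318596  0.13193573 0.06221484] [-7.89112751e+00 -1.05842659e-02  1.82530374e+01] 0.0367629906577678
13.85 [0.53184201 0.13191688 0.06221967] [-7.92911585 -0.24131247 18.54466367] 0.03659776819872194
13.9 [0.5318797  0.13193018 0.0622218 ] [-8.23385294e+00  5.55099875e-03  1.83502164e+01] 0.036749413261632884
```

View pics/e.png

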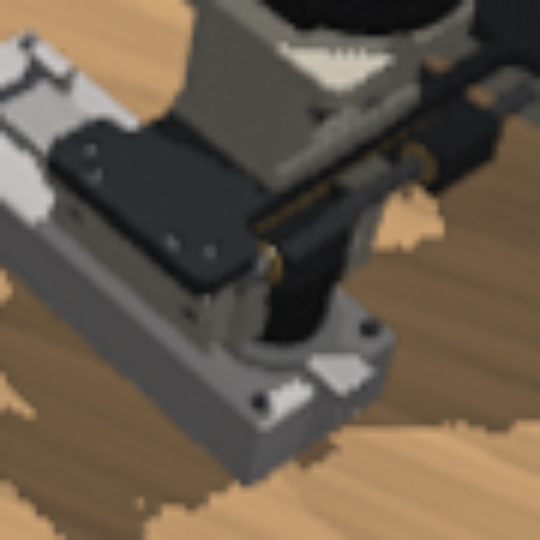

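```bash
python3 -c "
from station import arm; print(arm.job_done())"
```

```text
the job is handed in; nothing more can be done
None
```

I closed the magazine as asked, and the arm was still gripping the cap and pressing it down when I handed the job in at about 14 s of the 54 s allowed. No verdict is reported, so this rests on my own checks.

- **Keeper bar:** I pushed it down with closed fingertips until it met its stop. The push rose to about 38 N with the tip at 49.6 mm (the closed bar's top is at 50 mm), and the picture showed the eye around the boss.
- **Cap:** I pressed it straight down onto the stud. The force rose to about 13 N at the balls, then fell to about -4 N at the click. The cap then stopped with the tool 62.2 mm above the table, where I expected the seat.
- **Final hold:** The readings over the last 0.3 s were steady at about 18 N down, with no movement or slip. The last picture shows the cap down at the boss.
- **Other objects:** I did not touch the spool, bobbin, oil bottle or screwdriver, but I took no final picture to confirm where they are.

Two checks were not perfect:

- The top and wrist cameras disagreed by about 1–2 mm on the stud's position. I settled it by comparing the cap with the boss in the wrist picture.
- About 8 N of sideways force remains in the final hold.

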